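# Press the canister lids home

### The job

Close up both leaning canisters: put the loose blue lid into the open canister and press it down along the canister's slant until it is fully home on the rim, and press down the other canister's lid, which stands proud, until it is fully home too. Leave the timer, the battery and the marker where they are.

Things in the scene. Friction and masses are not known exactly. Their poses are not given: they have to be found in the camera images.
- lid: The loose round lid, standing on the worktop on its plug, knob up. Origin: centre of the plug's underside; z is the lid's axis, towards the knob. From the origin up: white plug 62 mm in diameter (58 mm at its chamfered foot), z 0 to 18 mm; blue flange 84 mm in diameter, z 18 to 24; black round knob 24 mm in diameter, z 24 to 56, on the axis. 0.08 kg.
- lid_knob (a point): Centre of the top of the loose lid's knob, 56 mm above the lid's origin.
- canister_open: The open steel canister, held fixed in a grey stand so that its axis leans 25 degrees from vertical, mouth up and towards the robot. Origin: centre of its underside; z runs along its axis to the mouth. Outside 80 mm in diameter, 90 mm long (rim at z = 90 mm), mouth 69 mm in diameter. Lid home: flange on the rim, lid origin on the axis at z = 72 mm.
- mouth_open (a point): Centre of the open canister's rim plane (z = 90 mm on its axis); the frame is the canister's.
- canister_capped: The other canister, same make and size and lean in its own fixed stand, with a like blue lid already in its mouth but standing proud. Origin: centre of its underside; z runs along its axis to the mouth (rim at 90 mm).
- cap (a joint): How far the lid of the capped canister is pressed in along the canister's axis (m): 0 is 9 mm proud, 0.009 is fully home with its flange on the rim. It takes about 6 N and stays where it is left.
- cap_knob (a point): Centre of the top of that lid's black knob (24 mm in diameter, 32 mm high, on the axis); when home it lies 128 mm from the canister's origin along its z.
- timer: White kitchen timer with a red dial, 63x60x68 mm, loose bystander. Origin: centre of its underside.
- battery: Green and white battery, 15 mm thick, 50 mm long, lying loose. Origin: below its middle, on the worktop.
- marker: Red and white marker pen, 17 mm thick, 135 mm long, lying loose near the front edge of the worktop. Origin: below its middle, on the worktop.
- seal (a joint): Stiff orange sealing ring inside the open canister's mouth: how far it is pushed in along the axis (m). At 0 its top is 10 mm below the rim, so a lid put in rests on it with the flange 8 mm above the rim; push it about 6 N along the axis until the flange meets the rim (0.008). It stays where it is pushed.

How it is judged:
By the outcome, as a careful person would: the job done as asked, in the order asked, and still so for the second after the job is handed in, with the robot touching nothing.
It also fails if it takes over 54 s, if anything falls off the work surface, if the arm or the gripper's body presses on something with over 40 N, if the wrist force passes 120 N, or if a joint passes its speed limit or range.

### The arm

A 6-joint arm with a two-finger parallel gripper is mounted at the origin on a cart in front of the work surface, level with it; the furniture and walls round the work are solid. World frame = base frame: x ahead of the robot, y to its left, z up, the work surface at z = 0. Lengths are in m, angles in rad, forces in N, time in s.
With the tool pointing down it reaches from about 0.3 to 0.875 m from the base axis. Payload 4.2 kg.
Tool frame: the origin (TCP) lies midway between the tips of the shut fingers; the grasp point (between the pads) lies 19 mm behind it; z points along the fingers, x is the direction in which the jaws open and shut, and the axes are right-handed (so a half turn about z gives the same grasp; the last joint's range is limited). The gripper opens to 85 mm and grips with 20 to 120 N. Pads are 22 mm wide; open, the fingers measure 114 mm over their backs; the gripper's body (76 mm by 85 mm) begins 54 mm behind the grasp point. The pads swing forward as they close: fully open they stand 13 mm farther back than shut.
Start: joints at [-1.216, 0.32, 1.565, -0, 1.257, -0.02], TCP at [0.211, -0.535, 0.231] pointing down, gripper open.
Joint ranges: [-3.11, 3.11], [-0.84, 2.01], [0.21, 2.61], [-1.34, 4.49], [0.05, 2.63], [-2.56, 2.56]. Speed limits (rad/s): [2.57, 2.57, 3.14, 3.14, 3.14, 3.14].

### API

Orientations are given as a rotation vector (axis times angle).
In Python, from station import arm gives the robot as it stands.
- The arm moves only by the tool send_rows, never from a script. Its argument "steps" is a list of rows, each a list of 7 numbers: the turn, a rotation vector about the tool's x, y, z in rad, then the shift along the tool's x, y, z in cm, then the gripper command: -1 is fully open, 1 is shut, values between are in proportion. A call has 1 to 8 rows; each row is the pose to reach, as a shift and turn from the pose commanded when the call began, along the tool's axes at that moment; what a row does not reach only later rows make up. A row lasts 1/12 s, in which the tool goes at most 41.7 mm and 7.16 degrees, less where a joint would pass 70% of its speed; a pose out of reach is approached as far as the arm can. A call with a gripper value outside its range is refused whole. The fingers move at their own pace and stop on an object; "grip_force" is the grip in N (left out, the last holds). Time passes only in rows, so rows that repeat a pose let the fingers close. It gives the time, the measured TCP pose, the force and the opening at its end, in the units of the state.
- arm.get_obs(): the state, without advancing time (a new reading comes with each control period).
- arm.grab_frame(name): name is "scene" or "top"; returns (picture, depth): 384x512x3 uint8, blue, green, red; 384x512 float32, m along the optical axis (not along the pixel's ray), 0 where there is no reading.
- arm.camera_info(name): a dict with "fov_y" (degrees; the focal length in pixels is half the picture's height over the tangent of half this angle, whatever the lens; pixels are square), "cx", "cy" (the principal point, pixels), "k1" (the pictures are not rectified: a ray, as slopes to the right and down, at radius r is drawn at 1 + k1 r^2 times it, then the intrinsics apply), "eye" and "rotation" of the camera in the world. Camera axes: x right, y up, looking along -z (the intrinsics and any distortion apply to the point x, -y, -z); pixel columns grow to the right and rows downward; lengths in m; the calibration is good to about 2 mm. A picture is of the moment at which its call begins. camera_info takes no time and is no camera call.
- arm.finish_job(): hands the job in, once; it reports no verdict.
The state is a dict: "clock": time; "joint_pos": joint angles; "qvel": joint speeds; "tau": joint torques, N m; "tool_pos": TCP position; "orientation": TCP orientation; "ft_force": force on the tool from outside, world axes, zero at the start; "torque": the same for the moment, N m; "width": finger opening in m.
Only numpy, scipy, OpenCV 4.12 (cv2) and the standard library are available. Lean on these libraries where they do the work, as an engineer would, in place of code of your own. Each camera call takes 0.05 s, during which the arm holds its last target. There are 200 camera calls.

## Working session

There is one attempt and no reset: what is moved stays moved. The work goes in short steps, Python scripts to look and compute and a tool call to move; the robot and the scene stay as the last step left them, time stands still between calls to the robot, and variables do not carry over. Pictures are saved under pics/ and viewed, about 8 in all and at most 12, crops included, and the job is handed in when it is done.

Besides the shell and the picture viewer there is one more tool, called after "Request:" as name(argument=value, ...), one argument or row to a line, values as JSON. send_rows: Moves the arm, as the interface text tells. Its arguments: {"type":"object","properties":{"steps":{"type":"array","items":{"type":"array","items":{"type":"number"}}},"grip_force":{"type":"number"}},"required":["steps"]}

```bash
mkdir -p pics; cat > h.py <<'E'
import numpy as np, cv2
from scipy.spatial.transform import Rotation as R
from station import arm
def cloud(n):
    im,d=arm.grab_frame(n); c=arm.camera_info(n)
    h,w=d.shape; f=h/2/np.tan(np.radians(c['fov_y'])/2)
    u,v=np.meshgrid(np.arange(w),np.arange(h))
    K=np.array([[f,0,c['cx']],[0,f,c['cy']],[0,0,1.]])
    p=cv2.undistortPoints(np.stack([u,v],-1).reshape(-1,1,2).astype(float),K,np.array([c['k1'],0,0,0,0.])).reshape(h,w,2)
    P=np.stack([p[...,0]*d,-p[...,1]*d,-d],-1)@np.array(c['rotation']).reshape(3,3).T+np.array(c['eye'])
    P[d==0]=np.nan
    return im,P
E
python3 - <<'E'
from h import *
for n in('scene','top'):
    im,P=cloud(n); cv2.imwrite(f'pics/{n}0.png',im); np.savez(f'{n}0.npz',im=im,P=P); print(arm.camera_info(n))
print(arm.get_obs())
E
```

```text
Traceback (most recent call last):
  File "h.py", line 10, in cloud
    P=np.stack([p[...,0]*d,-p[...,1]*d,-d],-1)@np.array(c['rotation']).reshape(3,3).T+np.array(c['eye'])
                                               ~~~~~~~~~~~~~~~~~~~~~~~~~~~~~~~^^^^^
ValueError: cannot reshape array of size 3 into shape (3,3)
```

Rotation is a rotation vector.

```bash
sed -i "s/np.array(c\['rotation'\]).reshape(3,3).T/R.from_rotvec(c['rotation']).as_matrix().T/" h.py
python3 - <<'E'
from h import *
for n in('scene','top'):
    im,P=cloud(n); cv2.imwrite(f'pics/{n}0.png',im); np.savez(f'{n}0.npz',im=im,P=P); print(arm.camera_info(n))
print(arm.get_obs())
E
```

```text
{'fov_y': 52.58521144868602, 'cx': 264.41149772643604, 'cy': 192.65616704930855, 'k1': -0.11062178688061193, 'eye': array([-0.05354042,  0.31562745,  1.0839722 ]), 'rotation': array([ 0.34310626, -0.60039974, -1.98383392])}
{'fov_y': 43.03909666037999, 'cx': 250.0921828370624, 'cy': 188.70700880986553, 'k1': 0.04588074046799425, 'eye': array([ 0.33579437, -0.01947127,  1.40043206]), 'rotation': array([ 0.10744032, -0.09300238, -1.56685509])}
{'clock': 0.15, 'joint_pos': array([-1.21600408e+00,  3.20175357e-01,  1.56539558e+00,  2.51816440e-05,
        1.25738646e+00, -2.00259878e-02]), 'qvel': array([-0.00114271, -0.00129619, -0.0032118 , -0.00062966,  0.0004108 ,
       -0.00073379]), 'tau': array([-1.56527908e-04, -4.15842354e+01, -2.34346265e+01, -2.05480961e-05,
        5.86909809e-03,  2.14782636e-05]), 'tool_pos': array([ 0.21038141, -0.5347534 ,  0.23065923]), 'orientation': array([-2.59575330e+00,  1.76821258e+00,  1.72496676e-03]), 'ft_force': array([-0.26203061,  0.26462219, -0.25565971]), 'torque': array([-0.00732087, -0.03761341,  0.0004508 ]), 'width': 0.08531901969527346}
```

View pics/scene0.png

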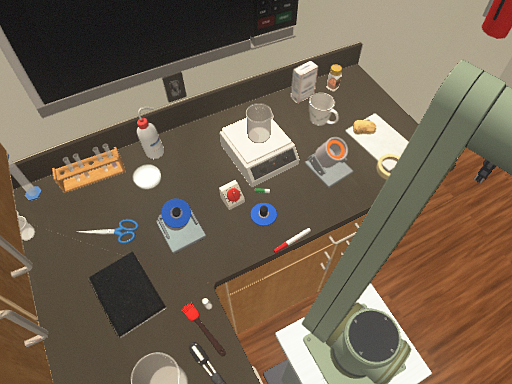

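View pics/top0.png

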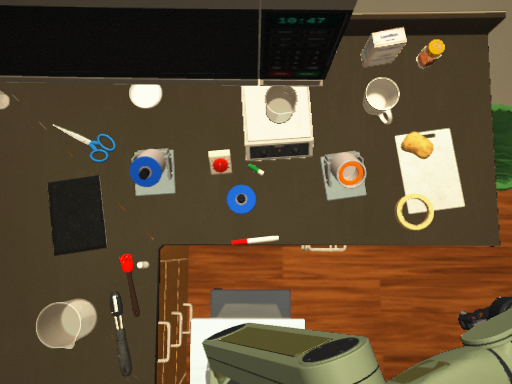

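The pictures show the loose lid at scene (263,213) / top (241,199), the capped canister at scene (176,212) / top (146,171), and the open canister with its orange ring at scene (331,152) / top (351,174).

```bash
cat > meas.py <<'E'
from h import *
def circ(p):
    A=np.c_[2*p,np.ones(len(p))];s=np.linalg.lstsq(A,(p**2).sum(1),rcond=None)[0];return s[:2],np.sqrt(s[2]+s[:2]@s[:2])
def plane(p):
    for _ in range(5):
        c=p.mean(0);n=np.linalg.svd(p-c,full_matrices=False)[2][2];n*=np.sign(n[2]);e=abs((p-c)@n);k=e<max(.002,2*np.median(e))
        if k.all():break
        p=p[k]
    return c,n,p
def disc(P,mask,rad=None):
    p=P[mask];p=p[~np.isnan(p).any(1)];c,n,p=plane(p)
    ex=np.cross(n,[0,1,0]);ex/=np.linalg.norm(ex);ey=np.cross(n,ex)
    q=np.c_[(p-c)@ex,(p-c)@ey]
    hull=cv2.convexHull(q.astype(np.float32))[:,0].astype(float)
    (m,r)=cv2.minEnclosingCircle(q.astype(np.float32)); cf,rf=circ(hull)
    return c+cf[0]*ex+cf[1]*ey,rf,c+m[0]*ex+m[1]*ey,r,n,len(p)
E
python3 - <<'E'
from meas import *
np.set_printoptions(precision=4,suppress=True)
box={'scene':{'lid':(245,195,285,230),'cap':(150,190,205,232),'open':(312,130,355,172)},'top':{'lid':(220,180,262,220),'cap':(124,150,172,192),'open':(326,152,372,192)}}
for n in box:
    z=np.load(n+'0.npz');im,P=z['im'],z['P'];hsv=cv2.cvtColor(im,cv2.COLOR_BGR2HSV)
    t=P[205:215,60:90] if n=='top' else P[270:300,115:135]
    print(n,'table z',np.nanmedian(t[...,2]),np.nanstd(t[...,2]))
    for o,(a,b,c,d) in box[n].items():
        m=np.zeros(im.shape[:2],bool);m[b:d,a:c]=1
        if o=='open': col=(hsv[...,0]<16)&(hsv[...,1]>150)
        else: col=(abs(hsv[...,0].astype(int)-110)<15)&(hsv[...,1]>150)&(hsv[...,2]>60)
        print(o,*disc(P,m&col))
        if o!='open':
            k=m&(im.max(2)<60); p=P[k];p=p[~np.isnan(p).any(1)];
            if o=='lid': p=p[p[:,2]>.05]
            print('  dark',len(p),np.median(p,0),p[:,:2].min(0),p[:,:2].max(0),p[:,2].max())
    a,b=((60,20) if n=='top' else (150,30)); print('oven',P[b,a],P[70,150] if n=='top' else P[90,100])
E
```

```text
scene table z 0.012483793772248841 0.0019253084160553568
lid [0.4843 0.0192 0.0239] 0.040348013576661006 [0.4842 0.0194 0.0239] 0.04113689064979553 [-0.0013  0.0003  1.    ] 249
  dark 15 [0.4765 0.0225 0.0542] [0.473  0.0117] [0.4884 0.0298] 0.0564724641410439
cap [0.5448 0.2684 0.1343] 0.04000180521893292 [0.5447 0.2684 0.1343] 0.04119766131043434 [-0.4221 -0.0252  0.9062] 349
  dark 50 [0.531  0.2682 0.162 ] [0.52   0.2585] [0.5395 0.2783] 0.16941394000600407
open [ 0.5463 -0.2769  0.114 ] 0.030939761841912706 [ 0.5464 -0.2752  0.1143] 0.03263754025101662 [-0.4301 -0.099   0.8973] 97
oven [0.6525 0.1943 0.6304] [0.6497 0.3285 0.5318]
top table z 0.012868806276527978 0.0027307359420658426
lid [0.4835 0.019  0.0238] 0.04069749525712146 [0.4838 0.0188 0.0238] 0.041482966393232346 [0.0071 0.0229 0.9997] 307
  dark 44 [0.4823 0.0183 0.0563] [0.4732 0.0099] [0.4907 0.0294] 0.06318822010908409
cap [0.5438 0.2692 0.1343] 0.04033047393858723 [0.5436 0.2697 0.1343] 0.04135632514953613 [-0.4258 -0.0442  0.9037] 352
  dark 82 [0.5344 0.266  0.1623] [0.5219 0.2565] [0.5514 0.2774] 0.17179530362091833
open [ 0.5435 -0.2751  0.1134] 0.03211346062530912 [ 0.5434 -0.2756  0.1133] 0.03320195898413658 [-0.4385 -0.0946  0.8938] 152
oven [0.6514 0.2482 0.7606] [0.6487 0.1628 0.5838]
```

```bash
cat > go.py <<'E'
from meas import *
np.set_printoptions(precision=4,suppress=True)
def frame(zt,x0=(1,0,0)):
    z=np.array(zt,float);z/=np.linalg.norm(z);x=np.array(x0,float);x-=z*(x@z);x/=np.linalg.norm(x)
    return np.c_[x,np.cross(z,x),z]
def row(p,M):
    o=arm.get_obs();T=R.from_rotvec(o['orientation'])
    d=T.inv().apply(np.array(p)-o['tool_pos'])*100; r=(T.inv()*R.from_matrix(M)).as_rotvec()
    print('row',np.round(r,3),np.round(d,2),'| deg %.1f cm %.1f'%(np.degrees(np.linalg.norm(r)),np.linalg.norm(d)),'w %.4f F %s'%(o['width'],o['ft_force']),'t',o['clock'])
E
python3 - <<'E'
from go import *
for n in('scene','top'):
    z=np.load(n+'0.npz');im,P=z['im'],z['P']
    hsv=cv2.cvtColor(im,cv2.COLOR_BGR2HSV)
    for o,(cx,cy) in {'cap':(.57,.265),'open':(.57,-.27)}.items():
        m=(abs(P[...,0]-cx)<.1)&(abs(P[...,1]-cy)<.08)&(P[...,2]<.02)&(im.min(2)>90)
        q=P[m][:,:2].astype(np.float32); print(n,o,m.sum(),cv2.minAreaRect(q))
    # rim of open canister: grey ring near plane, 10mm above the seal
    a=np.array([-.418,-.06,.906]);a/=np.linalg.norm(a);s=np.array([.545,-.2755,.1137])
    m=(np.linalg.norm(P-s,axis=-1)<.06); h=(P-s)@a; r=np.linalg.norm((P-s)-h[...,None]*a,axis=-1)
    k=m&(h>.006)&(h<.014)
    if k.sum()>20: print(n,'rim',k.sum(),disc(P,k),h[k].max())
row([.4838,.019,.17],frame([0,0,-1]))
E
```

```text
scene cap 775 ((0.5734853744506836, 0.2697142958641052), (0.15492039918899536, 0.11582513153553009), 3.0420479774475098)
scene open 529 ((0.5743817090988159, -0.28590109944343567), (0.16686496138572693, 0.14798885583877563), 8.861592292785645)
scene rim 114 (array([ 0.5417, -0.2739,  0.1232]), np.float64(0.03855117824949216), array([ 0.5415, -0.2731,  0.1231]), 0.03995048627257347, array([-0.4185, -0.0625,  0.9061]), 78) 0.013733389091963775
top cap 581 ((0.5620366334915161, 0.27036845684051514), (0.12942883372306824, 0.11564071476459503), 3.6469972133636475)
top open 602 ((0.5544987916946411, -0.2788963317871094), (0.13085724413394928, 0.12671254575252533), 7.859198093414307)
top rim 182 (array([ 0.5407, -0.275 ,  0.1227]), np.float64(0.039451110537278705), array([ 0.5407, -0.2748,  0.1227]), 0.04047422483563423, array([-0.4264, -0.0863,  0.9004]), 120) 0.01391848002013364
row [-0.001  0.001 -1.196] [-41.51 -45.72   6.12] | deg 68.5 cm 62.1 w 0.0853 F [-0.262   0.2646 -0.2557] t 0.15
```

Request:
send_rows(
  steps=[
    [0, 0, -1.196, -41.5, -45.7, 6.1, -1],
    [0, 0, -1.196, -41.5, -45.7, 6.1, -1],
    [0, 0, -1.196, -41.5, -45.7, 6.1, -1],
    [0, 0, -1.196, -41.5, -45.7, 6.1, -1],
    [0, 0, -1.196, -41.5, -45.7, 6.1, -1],
    [0, 0, -1.196, -41.5, -45.7, 6.1, -1],
    [0, 0, -1.196, -41.5, -45.7, 6.1, -1],
    [0, 0, -1.196, -41.5, -45.7, 6.1, -1],
  ],
)

```text
clock: 0.82
tool_pos: [0.3576, -0.2358, 0.1983]
orientation: [3.127, -0.299, 0.0]
ft_force: [0.5, -0.8, 1.0]
width: 0.0857
```

```bash
python3 -c "
from go import *
print(arm.get_obs()['tool_pos']);row([.4838,.019,.12],frame([0,0,-1]))"
```

```text
[ 0.3576 -0.2358  0.1983]
row [ 0.   -0.   -0.19] [  7.56 -27.4    7.83] | deg 10.9 cm 29.5 w 0.0857 F [ 0.5103 -0.7706  0.9735] t 0.8167
```

Request:
send_rows(
  steps=[
    [0, 0, -0.19, 7.5, -25, 7, -1],
    [0, 0, -0.19, 7.5, -25, 7, -1],
    [0, 0, -0.19, 7.5, -25, 7, -1],
    [0, 0, -0.19, 7.5, -25, 7, -1],
    [0, 0, -0.19, 7.5, -25, 7, -1],
    [0, 0, -0.19, 7.5, -25, 7, -1],
    [0, 0, -0.19, 7.5, -25, 7, -1],
    [0, 0, -0.19, 7.5, -25, 7, -1],
  ],
)

```text
clock: 1.48
tool_pos: [0.4806, -0.0038, 0.1271]
orientation: [-3.141, 0.002, 0.002]
ft_force: [0.1, -0.7, 0.1]
width: 0.0852
```

Request:
send_rows(
  steps=[
    [0, 0, 0, 0, 0, 0, -1],
    [0, 0, 0, 0, 0, 0, -1],
    [0, 0, 0, 0, 0, 0, -1],
  ],
)

```text
clock: 1.73
tool_pos: [0.4792, -0.0081, 0.1288]
orientation: [3.141, -0.012, 0.0]
ft_force: [0.1, 0.0, 0.8]
width: 0.0852
```

```bash
python3 -c "
from go import *
print(arm.get_obs()['tool_pos']);row([.4838,.019,.09],frame([0,0,-1]));row([.4838,.019,.029],frame([0,0,-1]))"
```

```text
[ 0.4792 -0.0081  0.1288]
row [ 0.    -0.    -0.007] [ 0.44 -2.72  3.88] | deg 0.4 cm 4.8 w 0.0852 F [0.0934 0.0317 0.8085] t 1.7333
row [ 0.    -0.    -0.007] [ 0.44 -2.72  9.98] | deg 0.4 cm 10.4 w 0.0852 F [0.0934 0.0317 0.8085] t 1.7333
```

Request:
send_rows(
  steps=[
    [0, 0, -0.007, 0.44, -2.72, 3.9, -1],
    [0, 0, -0.007, 0.44, -2.72, 3.9, -1],
    [0, 0, -0.007, 0.44, -2.72, 7.0, -1],
    [0, 0, -0.007, 0.44, -2.72, 9.9, -1],
    [0, 0, -0.007, 0.44, -2.72, 9.9, -1],
    [0, 0, -0.007, 0.44, -2.72, 9.9, -1],
    [0, 0, -0.007, 0.44, -2.72, 9.9, -1],
  ],
)

```text
clock: 2.32
tool_pos: [0.4851, 0.0194, 0.0309]
orientation: [3.141, 0.0, 0.003]
ft_force: [0.7, -0.3, 0.0]
width: 0.0854
```

```bash
python3 -c "
from go import *
im,P=cloud('scene');cv2.imwrite('pics/a.png',cv2.resize(im[150:250,200:330],None,fx=5,fy=5))
print(arm.get_obs()['tool_pos']);row([.4838,.019,.028],frame([0,0,-1]))"
```

```text
[0.4855 0.0196 0.0313]
row [ 0.    -0.003  0.   ] [-0.17  0.06  0.33] | deg 0.2 cm 0.4 w 0.0853 F [-0.3788  1.3348  0.5576] t 2.3667
```

View pics/a.png

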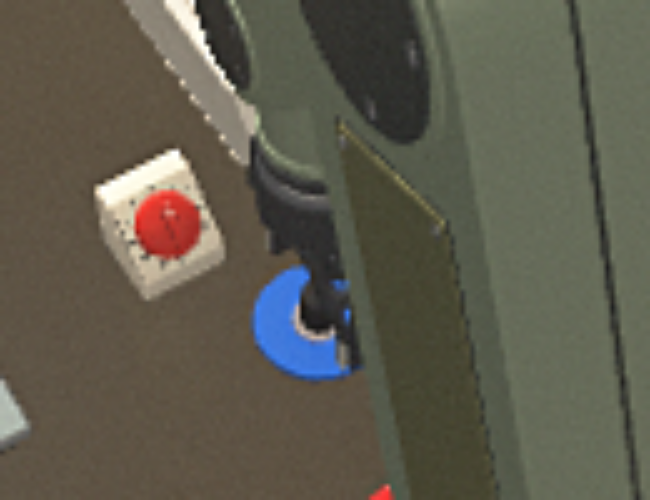

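The fingers straddle the knob (crop (320,310)) and are clear of the timer. I'll correct the pose and grip.

Request:
send_rows(
  steps=[
    [0, 0, 0, -0.17, 0.05, 0.3, -1],
    [0, 0, 0, -0.17, 0.05, 0.3, 1],
    [0, 0, 0, -0.17, 0.05, 0.3, 1],
    [0, 0, 0, -0.17, 0.05, 0.3, 1],
    [0, 0, 0, -0.17, 0.05, 0.3, 1],
    [0, 0, 0, -0.17, 0.05, 0.3, 1],
    [0, 0, 0, -0.17, 0.05, 0.3, 1],
    [0, 0, 0, -0.17, 0.05, 0.3, 1],
  ],
  grip_force=60,
)

```text
clock: 3.03
tool_pos: [0.4829, 0.0196, 0.0269]
orientation: [3.142, 0.002, 0.001]
ft_force: [-0.3, 0.6, 3.6]
width: 0.0223
```

Request:
send_rows(
  steps=[
    [0, 0, 0, 0, 0, 0, 1],
    [0, 0, 0, 0, 0, 0, 1],
    [0, 0, 0, 0, 0, 0, 1],
  ],
)

```text
clock: 3.28
tool_pos: [0.4829, 0.0196, 0.0269]
orientation: [3.142, 0.002, 0.001]
ft_force: [-0.9, 1.2, 6.0]
width: 0.0223
```

Request:
send_rows(
  steps=[
    [0, 0, 0, 0, 0, -2, 1],
    [0, 0, 0, 0, 0, -5, 1],
    [0, 0, 0, 0, 0, -9, 1],
    [0, 0, 0, 0, 0, -13, 1],
    [0, 0, 0, 0, 0, -16, 1],
    [0, 0, 0, 0, 0, -18, 1],
    [0, 0, 0, 0, 0, -18, 1],
    [0, 0, 0, 0, 0, -18, 1],
  ],
)

```text
clock: 3.95
tool_pos: [0.4826, 0.0196, 0.2069]
orientation: [3.142, 0.002, 0.002]
ft_force: [0.2, -0.2, -1.4]
width: 0.0227
```

```bash
cat >> go.py <<'E'
aO=np.array([-.4168,-.0697,.9063]); rimO=np.array([.5409,-.2753,.1228]); MO=frame(-aO,[1,.16,0])
aC=np.array([-.4216,-.0295,.9063]); flC=np.array([.5440,.2688,.1343]); MC=frame(-aC,[1,.07,0])
E
python3 -c "
from go import *
print(arm.get_obs()['tool_pos'],rimO+.1*aO);row(rimO+.12*aO,MO)"
```

```text
[0.4826 0.0196 0.2069] [ 0.4992 -0.2823  0.2134]
row [ 0.038  0.434 -0.154] [ 0.8  30.33 -2.47] | deg 26.5 cm 30.4 w 0.0227 F [ 0.1684 -0.2074 -1.3571] t 3.95
```

Request:
send_rows(
  steps=[
    [0.005, 0.054, -0.019, 0.1, 3.5, -2.5, 1],
    [0.01, 0.108, -0.038, 0.2, 7.0, -2.5, 1],
    [0.014, 0.163, -0.058, 0.3, 10.5, -2.5, 1],
    [0.019, 0.217, -0.077, 0.4, 14.0, -2.5, 1],
    [0.024, 0.271, -0.096, 0.5, 18.0, -2.5, 1],
    [0.029, 0.325, -0.115, 0.6, 22.0, -2.5, 1],
    [0.033, 0.38, -0.135, 0.7, 26.0, -2.5, 1],
    [0.038, 0.434, -0.154, 0.8, 29.0, -2.5, 1],
  ],
)

```text
clock: 4.62
tool_pos: [0.4895, -0.2728, 0.2291]
orientation: [-3.021, -0.236, -0.667]
ft_force: [1.1, -0.2, -1.5]
width: 0.022
```

Request:
send_rows(
  steps=[
    [0, 0, 0, 0, 0, 0, 1],
    [0, 0, 0, 0, 0, 0, 1],
    [0, 0, 0, 0, 0, 0, 1],
    [0, 0, 0, 0, 0, 0, 1],
  ],
)

```text
clock: 4.95
tool_pos: [0.4906, -0.2687, 0.2304]
orientation: [-3.02, -0.24, -0.664]
ft_force: [-0.8, -0.1, -0.6]
width: 0.0222
```

```bash
python3 - <<'E'
from go import *
o=arm.get_obs();M=R.from_rotvec(o['orientation']).as_matrix();t=o['tool_pos']
print(t,M[:,2],-aO)
for n in('scene','top'):
    im,P=cloud(n);np.savez(n+'1.npz',im=im,P=P);hsv=cv2.cvtColor(im,cv2.COLOR_BGR2HSV)
    k=(np.linalg.norm(P-t,axis=-1)<.09)&(abs(hsv[...,0].astype(int)-110)<15)&(hsv[...,1]>150)&(hsv[...,2]>60)
    if k.sum()>20:
        d=disc(P,k);print(n,d,'in tool mm',M.T@(d[0]-t)*1000,M.T@(d[2]-t)*1000,M.T@d[4])
    cv2.imwrite(f'pics/b_{n}.png',cv2.resize(im[100:230,260:420] if n=='scene' else im[110:240,290:450],None,fx=4,fy=4))
row(rimO+.057*aO,MO)
E
python3 -c "
import cv2,numpy as np
cv2.imwrite('pics/b.png',np.vstack([cv2.imread(f'pics/b_{n}.png')[:, :] for n in('scene','top')])[::2,::2])"
```

```text
[ 0.4906 -0.2687  0.2304] [ 0.4137  0.0721 -0.9076] [ 0.4168  0.0697 -0.9063]
scene (array([ 0.4937, -0.2669,  0.2275]), np.float64(0.039684582453256824), array([ 0.493 , -0.2673,  0.2271]), 0.0410410538315773, array([-0.4088, -0.0777,  0.9093]), 192) in tool mm [ 1.7337 -1.2981  4.0767] [ 0.97   -1.0005  4.0753] [ 0.0043  0.0063 -1.    ]
top (array([ 0.4924, -0.2683,  0.2277]), np.float64(0.04096172765336777), array([ 0.4924, -0.2679,  0.2278]), 0.04161198064684868, array([-0.4281, -0.1082,  0.8972]), 245) in tool mm [ 0.5277 -0.1486  3.2052] [ 0.5525 -0.5586  3.1909] [-0.0224  0.0334 -0.9992]
row [-0.002  0.002  0.001] [-0.21  1.48  6.16] | deg 0.2 cm 6.3 w 0.0226 F [ 0.3735 -0.9821  0.3059] t 5.05
```

View pics/b.png

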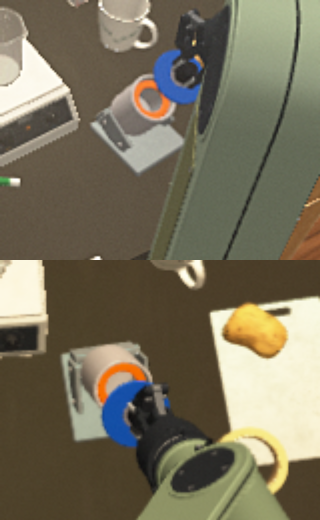

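Request:
send_rows(
  steps=[
    [0, 0, 0, -0.28, 1.5, 2, 1],
    [0, 0, 0, -0.28, 1.5, 4, 1],
    [0, 0, 0, -0.28, 1.5, 5, 1],
    [0, 0, 0, -0.28, 1.5, 6.2, 1],
    [0, 0, 0, -0.28, 1.5, 6.2, 1],
    [0, 0, 0, -0.28, 1.5, 6.2, 1],
    [0, 0, 0, -0.28, 1.5, 6.2, 1],
  ],
)

```text
clock: 5.63
tool_pos: [0.5168, -0.2808, 0.1749]
orientation: [-3.022, -0.24, -0.669]
ft_force: [-0.6, 0.9, -1.6]
width: 0.0223
```

```bash
python3 - <<'E'
from go import *
M=MO
row(rimO+.057*aO-.0008*M[:,0]+.0006*M[:,1],MO)
row(rimO+.021*aO-.0008*M[:,0]+.0006*M[:,1],MO)
E
```

```text
row [-0.     0.     0.001] [-0.05 -0.09  0.07] | deg 0.0 cm 0.1 w 0.0223 F [-0.589   0.896  -1.6177] t 5.6333
row [-0.     0.     0.001] [-0.04 -0.09  3.67] | deg 0.0 cm 3.7 w 0.0223 F [-0.589   0.896  -1.6177] t 5.6333
```

Request:
send_rows(
  steps=[
    [0, 0, 0, -0.04, -0.08, 1, 1],
    [0, 0, 0, -0.04, -0.08, 2, 1],
    [0, 0, 0, -0.04, -0.08, 2.8, 1],
    [0, 0, 0, -0.04, -0.08, 3.2, 1],
    [0, 0, 0, -0.04, -0.08, 3.6, 1],
    [0, 0, 0, -0.04, -0.08, 3.6, 1],
    [0, 0, 0, -0.04, -0.08, 3.6, 1],
  ],
)

```text
clock: 6.22
tool_pos: [0.531, -0.278, 0.141]
orientation: [-3.022, -0.238, -0.667]
ft_force: [1.0, -0.2, -0.3]
width: 0.0225
```

```bash
python3 - <<'E'
from go import *
M=MO
row(rimO+.009*aO-.0008*M[:,0]+.0006*M[:,1],MO)
f=arm.get_obs();print('tool force',M.T@f['ft_force'],f['torque'])
E
```

```text
row [-0.001  0.001 -0.001] [ 0.08 -0.04  1.18] | deg 0.1 cm 1.2 w 0.0225 F [ 0.9994 -0.1642 -0.3443] t 6.2167
tool force [0.7258 0.3211 0.7172] [-0.0485  0.2456  0.0165]
```

Request:
send_rows(
  steps=[
    [0, 0, 0, 0.06, -0.04, 0.2, 1],
    [0, 0, 0, 0.06, -0.04, 0.4, 1],
    [0, 0, 0, 0.06, -0.04, 0.5, 1],
    [0, 0, 0, 0.06, -0.04, 0.6, 1],
    [0, 0, 0, 0.06, -0.04, 0.7, 1],
    [0, 0, 0, 0.06, -0.04, 0.8, 1],
    [0, 0, 0, 0.06, -0.04, 0.8, 1],
    [0, 0, 0, 0.06, -0.04, 0.8, 1],
  ],
)

```text
clock: 6.88
tool_pos: [0.535, -0.2771, 0.1346]
orientation: [-3.022, -0.238, -0.669]
ft_force: [-1.3, 0.3, 5.0]
width: 0.0223
```

Request:
send_rows(
  steps=[
    [0, 0, 0, 0, 0, 0.1, 1],
    [0, 0, 0, 0, 0, 0.2, 1],
    [0, 0, 0, 0, 0, 0.3, 1],
    [0, 0, 0, 0, 0, 0.4, 1],
    [0, 0, 0, 0, 0, 0.4, 1],
    [0, 0, 0, 0, 0, 0.4, 1],
  ],
)

```text
clock: 7.38
tool_pos: [0.5365, -0.2768, 0.1315]
orientation: [-3.022, -0.239, -0.669]
ft_force: [-4.5, 1.7, 10.2]
width: 0.0223
```

```bash
python3 - <<'E'
from go import *
M=MO
row(rimO+.009*aO-.0008*M[:,0]+.0006*M[:,1],MO)
f=arm.get_obs();print('tool force',M.T@f['ft_force'],f['torque'])
E
```

```text
row [ 0.  0. -0.] [-0.03 -0.01  0.09] | deg 0.0 cm 0.1 w 0.0223 F [-4.4689  1.7321 10.1628] t 7.3833
tool force [  0.5399  -2.4498 -10.9527] [0.0971 0.2668 0.0686]
```

Request:
send_rows(
  steps=[
    [0, 0, 0, 0, 0, 0.1, 1],
    [0, 0, 0, 0, 0, 0.15, 1],
    [0, 0, 0, 0, 0, 0.2, 1],
    [0, 0, 0, 0, 0, 0.2, 1],
    [0, 0, 0, 0, 0, 0.2, 1],
  ],
)

```text
clock: 7.8
tool_pos: [0.5365, -0.2768, 0.1315]
orientation: [-3.022, -0.24, -0.67]
ft_force: [-14.8, 0.9, 21.7]
width: 0.0226
```

```bash
python3 - <<'E'
from go import *
M=MO
row(rimO+.009*aO-.0008*M[:,0]+.0006*M[:,1],MO)
f=arm.get_obs();print(f['tool_pos'],'tool force',M.T@f['ft_force'],f['torque'])
for n in('scene','top'):
    im,P=cloud(n);hsv=cv2.cvtColor(im,cv2.COLOR_BGR2HSV)
    k=(np.linalg.norm(P-rimO,axis=-1)<.06)&(abs(hsv[...,0].astype(int)-110)<15)&(hsv[...,1]>150)&(hsv[...,2]>60)
    if k.sum()>20:
        d=disc(P,k);print(n,d,'rel rim mm',M.T@(d[0]-rimO)*1000,M.T@d[4])
    np.savez(n+'2.npz',im=im,P=P);cv2.imwrite(f'pics/c_{n}.png',im)
E
```

```text
row [ 0.001 -0.     0.001] [-0.04 -0.01  0.08] | deg 0.1 cm 0.1 w 0.0226 F [-14.7757   0.8745  21.7138] t 7.8
[ 0.5365 -0.2768  0.1315] tool force [ -3.9267  -3.2692 -25.7774] [0.3148 1.0189 0.1426]
scene (array([ 0.5397, -0.2741,  0.1298]), np.float64(0.038126187346673536), array([ 0.5384, -0.2743,  0.1291]), 0.04012083634734154, array([-0.439 , -0.0699,  0.8958]), 139) rel rim mm [ 2.0902 -1.3751 -6.7356] [-0.0244 -0.0033 -0.9997]
top (array([ 0.5371, -0.2763,  0.1282]), np.float64(0.040266773141746356), array([ 0.5372, -0.276 ,  0.1283]), 0.04092010110616684, array([-0.4277, -0.0799,  0.9004]), 208) rel rim mm [-1.32    0.3865 -6.5291] [-0.0137  0.0084 -0.9999]
```

Request:
send_rows(
  steps=[
    [0, 0, 0, 0, 0, -0.2, 1],
    [0, 0, 0, 0, 0, -0.2, -1],
    [0, 0, 0, 0, 0, -0.2, -1],
    [0, 0, 0, 0, 0, -0.2, -1],
    [0, 0, 0, 0, 0, -0.2, -1],
    [0, 0, 0, 0, 0, -0.2, -1],
    [0, 0, 0, 0, 0, -0.2, -1],
    [0, 0, 0, 0, 0, -0.2, -1],
  ],
)

```text
clock: 8.57
tool_pos: [0.5364, -0.2766, 0.1304]
orientation: [-3.022, -0.239, -0.667]
ft_force: [0.5, 0.5, 0.3]
width: 0.0853
```

Request:
send_rows(
  steps=[
    [0, 0, 0, 0, 0, -1, -1],
    [0, 0, 0, 0, 0, -3, -1],
    [0, 0, 0, 0, 0, -5.5, -1],
    [0, 0, 0, 0, 0, -6, 1],
    [0, 0, 0, 0, 0, -6, 1],
    [0, 0, 0, 0, 0, -6, 1],
    [0, 0, 0, 0, 0, -6, 1],
    [0, 0, 0, 0, 0, -6, 1],
  ],
)

```text
clock: 9.23
tool_pos: [0.5112, -0.2804, 0.1838]
orientation: [-3.021, -0.238, -0.665]
ft_force: [-0.5, -0.8, -0.5]
width: 0.0257
```

Request:
send_rows(
  steps=[
    [0, 0, 0, 0, 0, 0, 1],
    [0, 0, 0, 0, 0, 0, 1],
    [0, 0, 0, 0, 0, 0, 1],
    [0, 0, 0, 0, 0, 0, 1],
  ],
)

```text
clock: 9.57
tool_pos: [0.5115, -0.2808, 0.1848]
orientation: [-3.021, -0.238, -0.667]
ft_force: [-0.1, -0.1, 0.5]
width: 0.0002
```

```bash
python3 - <<'E'
from go import *
M=MO
f=arm.get_obs();print(f['tool_pos'],'tool force',M.T@f['ft_force'],f['width'])
row(rimO+.042*aO,MO)
for n in('scene','top'):
    im,P=cloud(n);hsv=cv2.cvtColor(im,cv2.COLOR_BGR2HSV)
    k=(np.linalg.norm(P-rimO,axis=-1)<.06)&(abs(hsv[...,0].astype(int)-110)<15)&(hsv[...,1]>150)&(hsv[...,2]>60)
    if k.sum()>20:
        d=disc(P,k);print(n,d,'rel rim mm',M.T@(d[0]-rimO)*1000,M.T@d[4])
    np.savez(n+'3.npz',im=im,P=P);cv2.imwrite(f'pics/d_{n}.png',im)
E
```

```text
[ 0.5115 -0.2808  0.1848] tool force [ 0.1254  0.0492 -0.5137] 0.0001530411729715562
row [-0.001  0.001 -0.001] [ 0.1  -0.06  2.68] | deg 0.1 cm 2.7 w 0.0002 F [-0.0941 -0.0666  0.5184] t 9.5667
scene (array([ 0.5381, -0.2767,  0.1284]), np.float64(0.03913213406452027), array([ 0.5375, -0.2768,  0.1281]), 0.04137033969163895, array([-0.4178, -0.0842,  0.9046]), 190) rel rim mm [-0.2996  0.9233 -6.3369] [-0.0036  0.0141 -0.9999]
top (array([ 0.5371, -0.2768,  0.1283]), np.float64(0.040487636657059366), array([ 0.5373, -0.2771,  0.1284]), 0.04135715588927269, array([-0.4169, -0.0658,  0.9066]), 259) rel rim mm [-1.3103  0.8905 -6.671 ] [ 0.0006 -0.0039 -1.    ]
```

Request:
send_rows(
  steps=[
    [0, 0, 0, 0.02, 0.03, 1.5, 1],
    [0, 0, 0, 0.02, 0.03, 2.5, 1],
    [0, 0, 0, 0.02, 0.03, 2.8, 1],
    [0, 0, 0, 0.02, 0.03, 3.0, 1],
    [0, 0, 0, 0.02, 0.03, 3.1, 1],
    [0, 0, 0, 0.02, 0.03, 3.2, 1],
    [0, 0, 0, 0.02, 0.03, 3.2, 1],
  ],
)

```text
clock: 10.25
tool_pos: [0.5234, -0.2785, 0.1575]
orientation: [-3.021, -0.241, -0.666]
ft_force: [-12.2, 0.8, 12.3]
width: 0.0001
```

Request:
send_rows(
  steps=[
    [0, 0, 0, 0, 0, 0.1, 1],
    [0, 0, 0, 0, 0, 0.2, 1],
    [0, 0, 0, 0, 0, 0.2, 1],
  ],
)

```text
clock: 10.5
tool_pos: [0.5235, -0.2785, 0.1574]
orientation: [-3.022, -0.243, -0.666]
ft_force: [-23.0, 2.0, 24.2]
width: 0.0002
```

```bash
python3 - <<'E'
from go import *
M=MO
f=arm.get_obs();print(M.T@(f['tool_pos']-rimO)*1000,'tool force',M.T@f['ft_force'])
E
```

```text
[ -1.4086   0.2573 -38.8488] tool force [-10.1203  -5.6922 -31.37  ]
```

Request:
send_rows(
  steps=[
    [0, 0, 0, 0, 0, -1, 1],
    [0, 0, 0, 0, 0, -4, 1],
    [0, 0, 0, 0, 0, -8, 1],
    [0, 0, 0, 0, 0, -8, 1],
    [0, 0, 0, 0, 0, -8, 1],
    [0, 0, 0, 0, 0, -8, 1],
  ],
)

```text
clock: 11.0
tool_pos: [0.4923, -0.2843, 0.2268]
orientation: [-3.022, -0.238, -0.668]
ft_force: [-0.8, 0.2, -0.6]
width: -0.0001
```

```bash
python3 - <<'E'
from go import *
print(arm.get_obs()['tool_pos'],flC+.09*aC)
row(flC+.09*aC,MC)
E
```

```text
[ 0.4923 -0.2843  0.2268] [0.5061 0.2661 0.2159]
row [-0.041  0.001  0.078] [  8.54 -54.13   5.4 ] | deg 5.1 cm 55.1 w -0.0001 F [-0.7935  0.1973 -0.5934] t 11.0
```

Request:
send_rows(
  steps=[
    [-0.01, 0, 0.02, 0.6, -3.7, 0.3, 1],
    [-0.02, 0, 0.04, 1.1, -7.4, 0.6, 1],
    [-0.03, 0, 0.06, 1.7, -11, 1, 1],
    [-0.041, 0, 0.078, 2.3, -14.7, 1.4, 1],
    [-0.041, 0, 0.078, 2.9, -18.4, 1.8, 1],
    [-0.041, 0, 0.078, 3.5, -22, 2.2, 1],
    [-0.041, 0, 0.078, 4.1, -25.7, 2.5, 1],
    [-0.041, 0, 0.078, 4.6, -29.4, 2.9, 1],
  ],
)

```text
clock: 11.67
tool_pos: [0.4987, 0.0166, 0.2197]
orientation: [-3.052, -0.108, -0.671]
ft_force: [0.2, 0.3, -0.9]
width: 0.0001
```

```bash
python3 - <<'E'
from go import *
print(arm.get_obs()['tool_pos'],flC+.09*aC)
row(flC+.09*aC,MC)
E
```

```text
[0.4987 0.0166 0.2197] [0.5061 0.2661 0.2159]
row [-0.     0.003  0.001] [  2.1  -24.84   1.39] | deg 0.2 cm 25.0 w 0.0001 F [ 0.2438  0.329  -0.9072] t 11.6667
```

Request:
send_rows(
  steps=[
    [0, 0.002, 0, 0.4, -4, 0.2, 1],
    [0, 0.002, 0, 0.8, -8, 0.4, 1],
    [0, 0.002, 0, 1.1, -12, 0.6, 1],
    [0, 0.002, 0, 1.5, -16, 0.9, 1],
    [0, 0.002, 0, 1.8, -20, 1.1, 1],
    [0, 0.002, 0, 2.1, -24, 1.4, 1],
    [0, 0.002, 0, 2.1, -24.8, 1.4, 1],
    [0, 0.002, 0, 2.1, -24.8, 1.4, 1],
  ],
)

```text
clock: 12.33
tool_pos: [0.506, 0.2665, 0.215]
orientation: [-3.052, -0.116, -0.673]
ft_force: [0.0, -1.0, -0.4]
width: 0.0001
```

Request:
send_rows(
  steps=[
    [0, 0, 0, 0, 0, 0, 1],
    [0, 0, 0, 0, 0, 0, 1],
    [0, 0, 0, 0, 0, 0, 1],
  ],
)

```text
clock: 12.58
tool_pos: [0.5067, 0.2618, 0.2166]
orientation: [-3.052, -0.105, -0.676]
ft_force: [-1.0, 0.6, -0.0]
width: 0.0
```

```bash
python3 - <<'E'
from go import *
print(arm.get_obs()['tool_pos'],flC+.09*aC)
row(flC+.036*aC,MC)
E
```

```text
[0.5067 0.2618 0.2166] [0.5061 0.2661 0.2159]
row [ 0.002  0.    -0.001] [-0.06 -0.44  5.45] | deg 0.1 cm 5.5 w 0.0000 F [-1.0067  0.6494 -0.014 ] t 12.5833
```

Request:
send_rows(
  steps=[
    [0, 0, 0, -0.06, -0.44, 2, 1],
    [0, 0, 0, -0.06, -0.44, 4, 1],
    [0, 0, 0, -0.06, -0.44, 5.2, 1],
    [0, 0, 0, -0.06, -0.44, 5.5, 1],
    [0, 0, 0, -0.06, -0.44, 5.7, 1],
    [0, 0, 0, -0.06, -0.44, 5.9, 1],
    [0, 0, 0, -0.06, -0.44, 6.1, 1],
    [0, 0, 0, -0.06, -0.44, 6.1, 1],
  ],
)

```text
clock: 13.25
tool_pos: [0.532, 0.2695, 0.1624]
orientation: [-3.05, -0.107, -0.679]
ft_force: [-1.5, -0.3, 0.4]
width: -0.0001
```

Request:
send_rows(
  steps=[
    [0, 0, 0, 0, 0, 0.1, 1],
    [0, 0, 0, 0, 0, 0.2, 1],
    [0, 0, 0, 0, 0, 0.3, 1],
    [0, 0, 0, 0, 0, 0.4, 1],
    [0, 0, 0, 0, 0, 0.5, 1],
    [0, 0, 0, 0, 0, 0.6, 1],
    [0, 0, 0, 0, 0, 0.6, 1],
    [0, 0, 0, 0, 0, 0.6, 1],
  ],
)

```text
clock: 13.92
tool_pos: [0.534, 0.2698, 0.1582]
orientation: [-3.05, -0.107, -0.68]
ft_force: [-9.5, -4.5, 15.0]
width: -0.0002
```

```bash
python3 - <<'E'
from go import *
M=MC
f=arm.get_obs();print(M.T@(f['tool_pos']-flC)*1000,'tool force',M.T@f['ft_force'])
E
```

```text
[  1.1569  -1.687  -25.8744] tool force [ -2.5011   3.8113 -17.7379]
```

Request:
send_rows(
  steps=[
    [0, 0, 0, 0, 0, 0.1, 1],
    [0, 0, 0, 0, 0, 0.2, 1],
    [0, 0, 0, 0, 0, 0.3, 1],
    [0, 0, 0, 0, 0, 0.3, 1],
    [0, 0, 0, 0, 0, 0.3, 1],
  ],
)

```text
clock: 14.33
tool_pos: [0.5343, 0.2699, 0.1581]
orientation: [-3.049, -0.105, -0.682]
ft_force: [-24.6, -6.8, 34.8]
width: -0.0003
```

```bash
python3 - <<'E'
from go import *
M=MC
f=arm.get_obs();print(M.T@(f['tool_pos']-flC)*1000,'tool force',M.T@f['ft_force'])
E
```

```text
[  1.3822  -1.7478 -25.6517] tool force [ -7.961    5.0509 -42.0639]
```

Request:
send_rows(
  steps=[
    [0, 0, 0, 0, 0, -1, 1],
    [0, 0, 0, 0, 0, -4, 1],
    [0, 0, 0, 0, 0, -8, 1],
    [0, 0, 0, 0, 0, -12, 1],
    [0, 0, 0, 0, 0, -15, 1],
    [0, 0, 0, 0, 0, -15, 1],
    [0, 0, 0, 0, 0, -15, 1],
  ],
)

```text
clock: 14.92
tool_pos: [0.4725, 0.2666, 0.2914]
orientation: [-3.046, -0.108, -0.683]
ft_force: [-0.1, -0.3, -0.6]
width: 0.0001
```

```bash
python3 - <<'E'
from go import *
print(arm.get_obs()['tool_pos'])
for n in('scene','top'):
    im,P=cloud(n);hsv=cv2.cvtColor(im,cv2.COLOR_BGR2HSV);np.savez(n+'4.npz',im=im,P=P);cv2.imwrite(f'pics/e_{n}.png',im)
    for nm,c,M in(('cap',flC,MC),('open',rimO,MO)):
        k=(np.linalg.norm(P-c,axis=-1)<.06)&(abs(hsv[...,0].astype(int)-110)<15)&(hsv[...,1]>150)&(hsv[...,2]>60)
        if k.sum()>20:
            d=disc(P,k);print(n,nm,k.sum(),d[0],d[1],'rel mm',M.T@(d[0]-c)*1000,M.T@d[4])
im=cv2.imread('pics/e_scene.png')
cv2.imwrite('pics/e.png',np.hstack([cv2.resize(im[185:255,150:220],(400,400)),cv2.resize(im[120:190,300:370],(400,400))]))
E
```

```text
[0.4725 0.2666 0.2914]
scene cap 256 [0.5447 0.2745 0.1278] 0.03546130047432647 rel mm [-1.731  -5.6508  6.3253] [-0.0313 -0.0168 -0.9994]
scene open 165 [ 0.5418 -0.2776  0.1299] 0.035802477048969876 rel mm [ 3.4191  2.4193 -6.196 ] [-0.002  -0.0015 -1.    ]
top cap 600 [0.5464 0.2688 0.1287] 0.04065865413472287 rel mm [-0.1627  0.1433  6.114 ] [-0.0157 -0.0075 -0.9998]
top open 591 [ 0.537  -0.2768  0.1286] 0.040513664654597104 rel mm [-1.223   0.8416 -7.0121] [ 0.0006 -0.0183 -0.9998]
```

View pics/e.png

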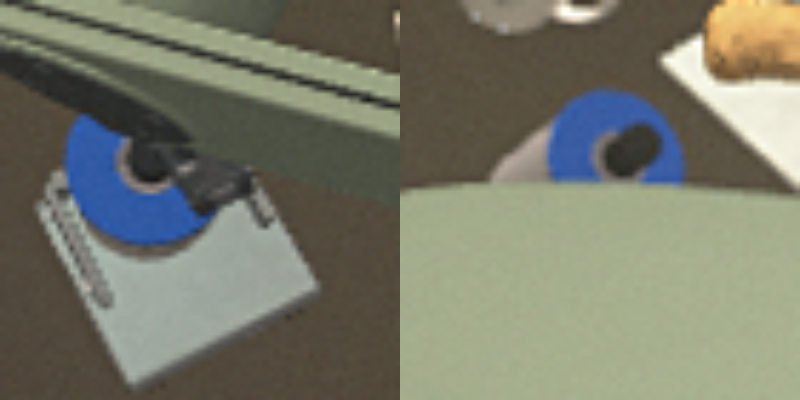

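```bash
python3 - <<'E'
from go import *
F={'cap':np.array([.5464,.2688,.1286]),'open':np.array([.5371,-.2768,.1284])}
for n in('scene0','top0','top4'):
    P=np.load(n+'.npz')['P']
    for o,M in(('cap',MC),('open',MO)):
        q=(P-F[o])@M; r=np.hypot(q[...,0],q[...,1]); k=(abs(r-.04)<.004)&(q[...,2]>.02)&(q[...,2]<.13)&(q[...,0]>.025)
        h=q[k][:,2]*1000; print(n,o,k.sum(),np.percentile(h,[50,90,95,98,100]),'r',np.median(r[k]))
im=cv2.imread('pics/e_top.png');cv2.imwrite('pics/f.png',cv2.resize(im[60:260,90:460],None,fx=2.1,fy=2.1))
E
```

```text
Traceback (most recent call last):
IndexError: index -1 is out of bounds for axis 0 with size 0
```

```bash
python3 - <<'E'
from go import *
F={'cap':np.array([.5464,.2688,.1286]),'open':np.array([.5371,-.2768,.1284])}
for n in('top0','top4','scene0'):
    P=np.load(n+'.npz')['P']
    for o,M in(('cap',MC),('open',MO)):
        q=(P-F[o])@M; r=np.hypot(q[...,0],q[...,1]); k=(abs(r-.04)<.004)&(q[...,2]>.02)&(q[...,2]<.13)&(P[...,2]>.025)
        h=q[k][:,2]*1000
        if len(h): print(n,o,k.sum(),np.percentile(h,[50,90,95,98,100]),'r',np.median(r[k]))
im=cv2.imread('pics/e_top.png');cv2.imwrite('pics/f.png',cv2.resize(im[60:260,90:460],None,fx=2.1,fy=2.1))
E
```

```text
top0 cap 245 [ 62.4391  96.5501 103.8661 118.7024 127.0191] r 0.03907716836416018
top0 open 284 [ 61.3028  96.0088 106.0495 121.9746 127.7138] r 0.03993860297846996
top4 cap 241 [ 64.3865  96.3112 107.0534 120.9971 125.5926] r 0.03900389801300444
top4 open 280 [ 61.4496  95.3517 104.8154 122.2885 127.6619] r 0.039990019794744466
scene0 cap 59 [ 61.0914  93.7244  96.0919 100.9815 107.846 ] r 0.0385615699900326
scene0 open 280 [56.8737 82.7571 89.6235 93.639  99.1116] r 0.03869167378165951
```

View pics/f.png

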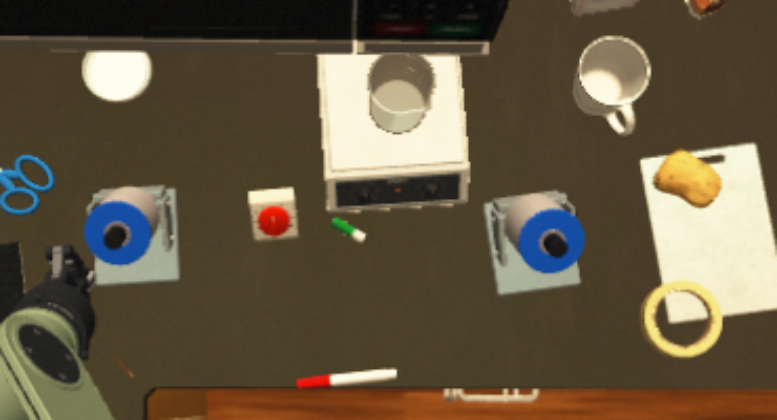

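Both canisters are capped, and the underside-to-flange distance comes out about the same on both (about 96 mm). The timer, battery and marker look unmoved. I'm handing in.

```bash
python3 -c "
from station import arm
print(arm.finish_job(),arm.get_obs()['clock'])"
```

```text
the job is handed in; nothing more can be done
the job is handed in; nothing more can be done
```

Both lids are pressed to a hard stop and the job is handed in. The robot clock read about 15 s, and the arm was clear of everything.

**What I did:** I gripped the loose lid by its knob, tilted it to the open canister's slant and slid it in. I pressed it until it stopped moving, then released it and pressed once more on the knob top with the fingers shut. After that I pressed the other canister's knob along its axis until it also stopped.

**Checks that agreed:**
- **Open canister:** the lid did not move under about 31 N. Its flange top measured about 6.5 mm above the rim I had measured (6 mm expected), square to the axis within about 1°.
- **Both canisters:** the flange tops ended at nearly the same height, about 128.5 mm above the worktop. The distance from underside to flange top was roughly 96 mm on each, as expected for home.
- **Other objects:** the timer, battery and marker look unmoved in the last picture.

**Checks that disagreed:**
- **Proud lid's travel:** it moved only about 6.3 mm before the stop, not 9 mm. I take it that it started partly pressed in, because it held firm at about 42 N and the end heights match. I could not confirm the starting position separately.
- **Pressing force:** that 42 N was at the shut fingertips, not the gripper's body, and well below the 120 N wrist limit.
- **Final scene-camera measurements:** the arm partly hid both lids in that view, so the final flange positions rest mainly on the top camera.

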